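Park the inking roller in its cradle

ROBOT

A 6-joint arm with a two-finger parallel gripper is mounted at the origin on the work surface. World frame = base frame: x ahead of the robot, y to its left, z up, the work surface at z = 0. Lengths are in m, angles in rad, forces in N, time in s.
With the tool pointing down it reaches from about 0.4 to 0.825 m from the base axis. Payload 7 kg.
Tool frame: the origin (TCP) lies on the centre line of the jaws, within the pads' length; the fingertips stand 22 mm ahead of it and the grasp point (between the pads) lies 3 mm ahead of it; z points along the fingers, y is the line along which they close (so a half turn about z gives the same grasp; the last joint's range is limited). The gripper opens to 88 mm and grips with 3 to 60 N. Pads are 19 mm wide; open, the fingers measure 130 mm over their backs; the gripper's body (78 mm by 193 mm) begins 47 mm behind the grasp point.
Start: joints at [-0.914, 0.359, 0.012, 0, -1.224, -0.288], TCP at [0.243, -0.63, 0.249] pointing down, gripper open.
Joint ranges: [-3.07, 3.07], [-1.43, 2.12], [-1.02, 1.25], [-3.03, 1.67], [-3.05, -0], [-3.03, 3.03]. Speed limits (rad/s): [2.39, 2.39, 3.01, 3.14, 3.14, 3.14].

INTERFACE

Orientations are given as a unit quaternion [x, y, z, w].
In Python, from cell import arm gives the robot as it stands. The module is installed in compiled form; this text tells all that it offers.
- The arm moves only by the shell command python3 -m creep 'ROWS' [FORCE]. ROWS is a JSON object of lists of equal length, an entry for each row: "rot": the turn, a rotation vector about the world's x, y, z in degrees, a list of three; "linear": the shift along the world's x, y, z in cm, a list of three; "fingers": the opening in per cent of the stroke, from 0 (shut) to 100 (fully open). A call has 1 to 12 rows; each row shifts and turns the commanded pose from where the row before left it; what a row does not reach is not made up. A row lasts 1/10 s, in which the tool goes at most 50 mm and 8.59 degrees, less where a joint would pass 70% of its speed; a pose out of reach is approached as far as the arm can. A call is refused whole if a number of a shift passes 5 or a number of a turn 8.59, either way. A call with a gripper value outside its range is refused whole. The fingers move at their own pace and stop on an object; FORCE is the grip in N (left out, the last holds). Time passes only in rows, so rows that do not move let the fingers close. It gives the time, the measured TCP pose, the force, the opening and the grip force at its end, in the units of the state.
- arm.sense(): the state, without advancing time (a new reading comes with each control period).
- arm.capture(name): name is "scene" or "top"; returns a dict with "frame" (480x640x3 uint8, blue, green, red), "z_map" (480x640 float32, m along the optical axis (not along the pixel's ray), 0 where there is no reading), "mtx" (3x3 intrinsics, pixels), "extrinsics" (4x4, takes a point from world to camera coordinates). Camera axes: x right, y down, z forward; pixel columns grow to the right and rows downward; lengths in m; the calibration is good to about 2 mm. A picture is of the moment at which its call begins.
- arm.sign_off(): hands the job in; it is judged then, once.
The state is a dict: "time_s": time; "q": joint angles; "joint_vel": joint speeds; "effort": joint torques, N m; "position": TCP position; "ee_rot": TCP orientation; "wrist_force": force on the tool from outside, world axes, zero at the start; "torque": the same for the moment, N m; "finger_gap": finger opening in m; "grip_force": force on a finger pad.
Only numpy, scipy, OpenCV 4.12 (cv2) and the standard library are available. Lean on these libraries where they do the work, as an engineer would, in place of code of your own. Each camera call takes 0.05 s, during which the arm holds its last target. There are 200 camera calls.

TASK

On the printmaking table, push the rubber inking roller with the fingertips up its plywood ramp, slowly (a few centimetres a second), until it drops into the shallow seat at the top against the wooden stop, and leave it resting there. Roll it by pushing from behind only: do not pinch or lift it, and do not let it get away and roll back down. Leave the brush jar, the ink tub and the roll of tape where they are.

Things in the scene. Friction and masses are not known exactly. Their poses are not given: they have to be found in the camera images.
- roller: Loose inking roller lying across the ramp: smooth, hard black rubber cylinder, diameter 56 mm, 120 mm long, with a steel axle stub (diameter 12, length 14 mm) at each end; 0.3 to 0.65 kg. Origin at its centre; its y axis is the roller's axis (x and z turn as it rolls). It starts at rest on the ramp's level foot, up to 0.08 rad askew, and rolls freely.
- ramp: Fixed plywood ramp, 362 mm long, 148 wide. Origin on the table under its middle; x is level, pointing uphill, y across, z up. Along x, in mm: lip 5 high at -180 to -170; level foot, top 10 above the table, to -50; 8 degree slope up to a crest 34 above the table at 120; seat to 164; stop to 182. Side fences stand 10 above the surface, 128 apart inside.
- deck: The sloping deck of the ramp, fixed to it. Origin in the middle of the slope's lower edge, on its surface; x points up the slope, y across, z square to the surface. 172 mm long.
- seat (a point): Middle of the level seat's surface at the top of the ramp, 30 mm above the table, 44 mm long between the crest and the stop. The crest stands 4 mm above it, which keeps the seated roller from rolling back. The seated roller's centre is at ramp x = 136 mm, 58 mm above the table, with up to 2 mm of play.
- stop_face (a point): Point on the face of the wooden stop towards the roller, in the middle of its width, 28 mm above the seat. The stop is 18 mm thick, rigid, and rises 45 mm above the seat.
- brush_jar: Bystander: clear jar, 72 mm in diameter, 110 mm high, with paint brushes standing up to about 260 mm high. Origin under its centre.
- ink_tub: Bystander: red tub with a white lid, 72 mm in diameter, 85 mm high. Origin under its centre.
- tape_roll: Bystander: flat roll of tape, 90 mm in diameter, 25 mm high, lying on the table. Origin under its centre.
There are look-alikes about, which are no part of the job. Of the things like the roller, leave any that is yellow; of the rest the smaller one is meant.

How it is judged:
On the way, in this order (a step that is already met when the one before it is completed fails the run):
1. the fingers push the roller on the slope, a third of the way up (x of roller in the frame of deck between 0.055 and 0.155 m and contact force between the fingers and roller above 0.05 N).
2. the roller is in the seat against the stop (x of roller in the frame of ramp between 0.131 and 0.139 m and z of roller in the frame of ramp between 0.054 and 0.062 m and y of roller in the frame of ramp between -0.012 and 0.012 m and angle between the y axis of roller and the y axis of ramp, either way round below 0.1 rad), for 0.2 s.
At the end, for the whole second after the job is handed in: The roller rests (under 10 mm/s) in the top seat: centre 131 to 139 mm along the ramp's x (home is 136), 54 to 62 mm above the table, within 12 mm of the midline, axis square across within 0.10 rad; jar, tub and tape within 20 mm of where they were (all of step 2 and linear speed of roller below 0.01 m/s and distance of each of brush_jar, ink_tub, tape_roll from where it was at the start of the episode below 0.02 m); the robot touches nothing.
It fails at once if the roller is lifted more than 12 mm off the ramp ((x of roller in the frame of ramp below -0.05 m and z of roller in the frame of ramp above 0.05 m) or (x of roller in the frame of ramp above -0.05 m and z of roller in the frame of deck above 0.04 m)).
It fails at once if the roller runs away on the slope (faster than 0.25 m/s: shoved hard, or let go to roll back) (x of roller in the frame of deck between 0.01 and 0.155 m and linear speed of roller above 0.25 m/s).
It fails at once if the roller is gripped or rammed on the slope (finger force over 25 N) (x of roller in the frame of deck between 0.01 and 0.155 m and contact force between the fingers and roller above 25 N).
It fails at once if the brush jar, ink tub or roll of tape is pushed away or knocked over (distance of any of brush_jar, ink_tub, tape_roll from where it was at the start of the episode above 0.02 m or angle between any of brush_jar, ink_tub, tape_roll's own z axis and vertical above 0.3 rad).
It also fails if it takes over 42 s, if anything falls off the work surface, if the arm or the gripper's body presses on something with over 40 N, if the wrist force passes 120 N, or if a joint passes its speed limit or range.

## Working session

There is one attempt and no reset: what is moved stays moved. The work goes in short steps, Python scripts to look and compute and a shell command to move; the robot and the scene stay as the last step left them, time stands still between calls to the robot, and variables do not carry over. Pictures are saved under pics/ and viewed, at most 10 in all, crops included, and the job is handed in when it is done.

```bash
mkdir -p pics; python3 - <<'E'
from cell import arm
import cv2,numpy as np,pickle
for n in("scene","top"):
    c=arm.capture(n); pickle.dump(c,open(n+".pkl","wb")); cv2.imwrite(f"pics/{n}0.png",c["frame"])
s=arm.sense(); print(s["time_s"],s["position"],s["ee_rot"],s["finger_gap"],s["wrist_force"])
E
```

```text
0.1 [ 0.24315295 -0.62924747  0.24770185] [-1.83287866e-01  9.83058992e-01  7.31076739e-04 -2.02816357e-04] 0.08770440515684272 [ 0.48254646 -0.20230741  0.24293171]
```

View pics/top0.png

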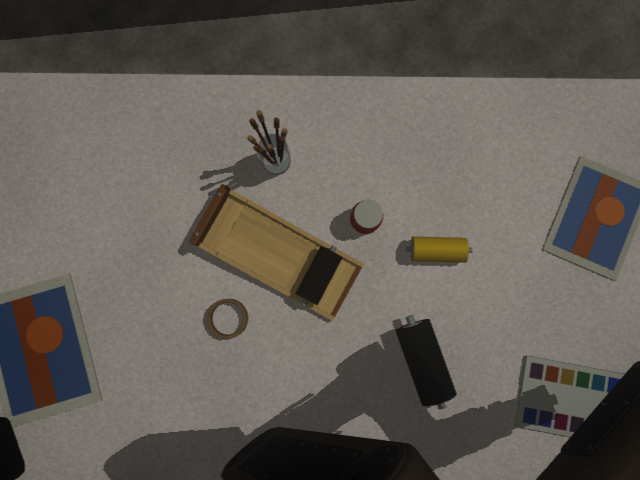

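View pics/scene0.png

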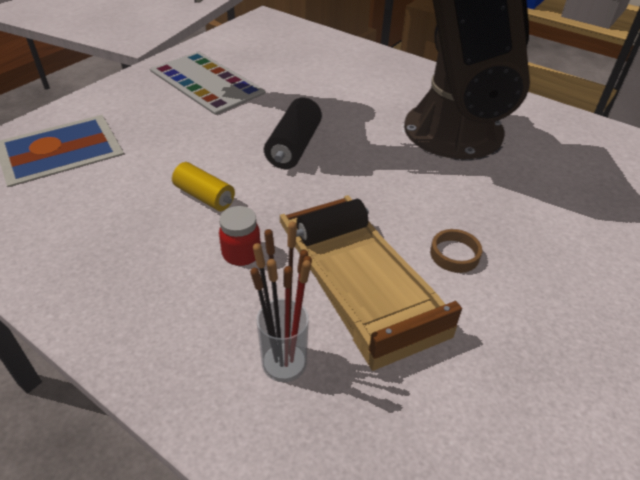

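Like the roller there are three: yellow (440,250), which is excluded; a large black one (427,362); and a smaller black one on the ramp foot (319,276). The last fits: it isn't yellow, it is the smaller black one, and it lies on the ramp. The stop is the brown bar at upper left (210,215), the jar is at (275,158), the tub at (367,216) and the tape at (228,319). I'll confirm in a crop.

```bash
cat > h.py <<'E'
import numpy as np,pickle
def pt(c,u,v,z=None):
    K=np.array(c["mtx"]);T=np.linalg.inv(c["extrinsics"])
    d=T[:3,:3]@np.linalg.solve(K,[u,v,1]);o=T[:3,3]
    t=c["z_map"][int(round(v)),int(round(u))] if z is None else (z-o[2])/d[2]
    return o+t*d
E
python3 - <<'E'
import cv2,pickle,numpy as np
from h import pt
c=pickle.load(open("top.pkl","rb"))
cv2.imwrite("pics/crop.png",cv2.resize(c["frame"][170:335,180:380],None,fx=4,fy=3.6,interpolation=cv2.INTER_CUBIC)) if 0 else cv2.imwrite("pics/crop.png",cv2.resize(c["frame"][180:330,180:380],None,fx=4,fy=4,interpolation=cv2.INTER_CUBIC))
for n,p in dict(roller=(319,276),big=(427,362),yel=(440,250),jar=(275,160),tub=(367,216),tape=(213,319),slope=(260,240),stop=(210,215)).items(): print(n,pt(c,*p).round(3))
print(np.linalg.inv(c["extrinsics"]).round(3))
E
```

```text
roller [ 0.473 -0.016  0.064]
big [ 0.293 -0.248  0.08 ]
yel [ 0.534 -0.283  0.052]
jar [0.722 0.083 0.098]
tub [ 0.604 -0.118  0.084]
tape [ 0.373  0.226 -0.   ]
slope [0.554 0.12  0.02 ]
stop [0.603 0.225 0.076]
[[ 0.013 -0.996  0.088  0.442]
 [-1.    -0.012  0.008 -0.02 ]
 [-0.007 -0.088 -0.996  1.275]
 [ 0.     0.     0.     1.   ]]
```

View pics/crop.png

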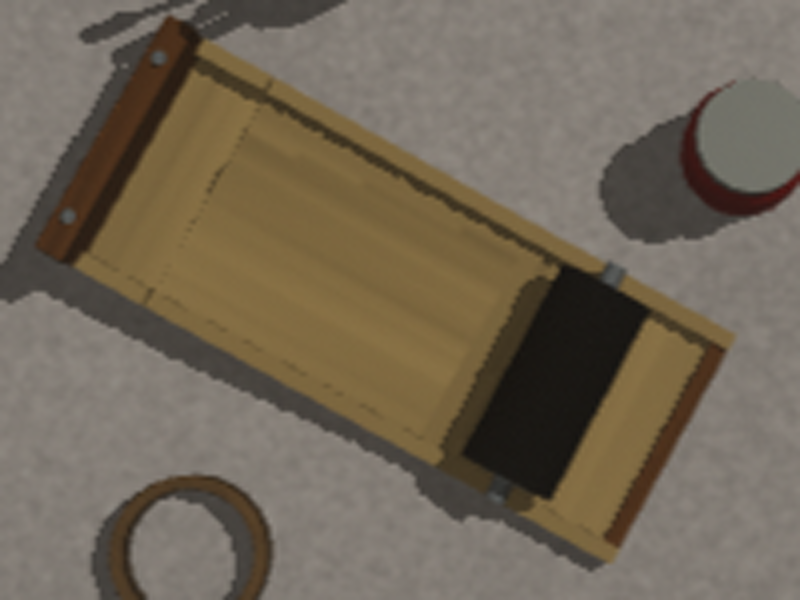

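The crop shows the smooth black roller with steel stubs at crop (615,273) and (500,492), lying on the foot. The stop corners are at (170,18) and (38,245), and the foot end corners at (733,337) and (612,562). This is the one meant.

```bash
python3 - <<'E'
import pickle,numpy as np
from h import pt
c=pickle.load(open("top.pkl","rb"))
P=lambda u,v,z: pt(c,180+u/4-.4,180+v/4-.4,z)
a=[P(*p,.075) for p in((170,18),(200,40),(38,245),(72,262))]
S=np.mean(a,0); b=[P(733,337,.02),P(612,562,.02)]; F=np.mean(b,0)
d=(S-F)[:2]; print("stop",S,"foot",F,"len",np.linalg.norm(d),"yaw",np.degrees(np.arctan2(d[1],d[0])))
w=(b[1]-b[0])[:2];print("width",np.linalg.norm(w),"perp yaw",np.degrees(np.arctan2(w[1],w[0]))-90)
w=(a[2]-a[0])[:2];print("width",np.linalg.norm(w),"perp yaw",np.degrees(np.arctan2(w[1],w[0]))-90)
s1,s2=P(615,273,.038),P(500,492,.038);R=(s1+s2)/2;w=(s2-s1)[:2]
print("roller",R,np.linalg.norm(w),"yaw",np.degrees(np.arctan2(w[1],w[0]))-90)
u=d/np.linalg.norm(d); n=np.array([-u[1],u[0]])
O=(S[:2]-u*.173+F[:2]+u*.18)/2
print("origin",O,"u",u,"roller in ramp",(R[:2]-O)@u,(R[:2]-O)@n)
for x in(-.16,-.115,-.05,.12,.136):print(x,O+u*x)
for q in [(275,168,0.0)]:print("jar",pt(c,*q)) 
from cell import arm
print(arm.sense()["ee_rot"])
E
```

```text
stop [0.60345494 0.22584395 0.075     ] foot [ 0.43895753 -0.08091745  0.02      ] len 0.34808326451943983 yaw 61.79805802854791
width 0.14424804971496574 perp yaw 62.168238405165624
width 0.14382583452467115 perp yaw 61.493535824688536
roller [ 0.4754498  -0.01548866  0.038     ] 0.13809602882382813 yaw 62.988098801499945
origin [0.52286027 0.07554776] u [0.47258064 0.88128744] roller in ramp -0.1026345175476965 -0.0012397907303261142
-0.16 [ 0.44724737 -0.06545823]
-0.115 [ 0.4685135 -0.0258003]
-0.05 [0.49923124 0.03148338]
0.12 [0.57956995 0.18130225]
0.136 [0.58713124 0.19540285]
jar [0.72597065 0.09111546 0.        ]
[-1.83287866e-01  9.83058992e-01  7.31076739e-04 -2.02816357e-04]
```

Ramp yaw is about 61.8° and the roller sits at ramp x ≈ -0.103. I'll push with both fingers spread to about 60 mm across the ramp. First move: above a point behind the roller.

```bash
python3 -m creep '{"linear":[[1.36,3.74,0],[1.36,3.74,0],[1.36,3.74,0],[1.36,3.74,0],[1.36,3.74,0],[1.36,3.74,0],[1.36,3.74,0],[1.36,3.74,0],[1.36,3.74,0],[1.36,3.74,0],[1.36,3.74,0],[1.36,3.74,0]],"rot":[[0,0,2.7],[0,0,2.7],[0,0,2.7],[0,0,2.7],[0,0,2.7],[0,0,2.7],[0,0,2.7],[0,0,2.7],[0,0,2.7],[0,0,2.7],[0,0,2.7],[0,0,2.7]],"fingers":[68,68,68,68,68,68,68,68,68,68,68,68]}' 20
python3 -m creep '{"linear":[[1.3,3.7,0],[1.3,3.7,0],[1.3,3.7,0],[0,0,-3],[0,0,-3],[0,0,-3],[0,0,-2],[0,0,0],[0,0,0]],"rot":[[0,0,2.7],[0,0,2.7],[0,0,2.9],[0,0,0],[0,0,0],[0,0,0],[0,0,0],[0,0,0],[0,0,0]],"fingers":[68,68,68,68,68,68,68,68,68]}'
python3 - <<'E'
from cell import arm
from scipy.spatial.transform import Rotation as R
import cv2,numpy as np
s=arm.sense();M=R.from_quat(s["ee_rot"]).as_matrix()
print(s["time_s"],s["position"],"yaw y",np.degrees(np.arctan2(M[1,1],M[0,1])),M[:,2],s["finger_gap"],s["wrist_force"])
u=np.array([.4726,.8813]);n=np.array([-u[1],u[0]]);d=s["position"][:2]-np.array([.5229,.0755]);print("ramp",d@u,d@n)
c=arm.capture("scene");cv2.imwrite("pics/s1.png",cv2.resize(c["frame"][130:370,230:490],None,fx=2.4,fy=2.4))
E
```

```text
time_s: 1.3
position: [0.4065, -0.1792, 0.2485]
ee_rot: [-0.451, 0.892, 0.0, 0.0]
wrist_force: [0.9, 0.2, -0.2]
finger_gap: 0.0598
grip_force: 0.0
time_s: 2.2
position: [0.4456, -0.0699, 0.1389]
ee_rot: [-0.514, 0.858, -0.0, -0.0]
wrist_force: [-0.1, 0.5, 0.8]
finger_gap: 0.0594
grip_force: 0.0
2.2 [ 0.4456152  -0.06989853  0.13888797] yaw y 151.84333819006983 [-6.26334463e-04 -5.14491462e-04 -9.99999672e-01] 0.059350678029075114 [-0.1289871   0.45500404  0.78321363]
ramp -0.16466452117391941 -0.0006042549325233233
```

View pics/s1.png

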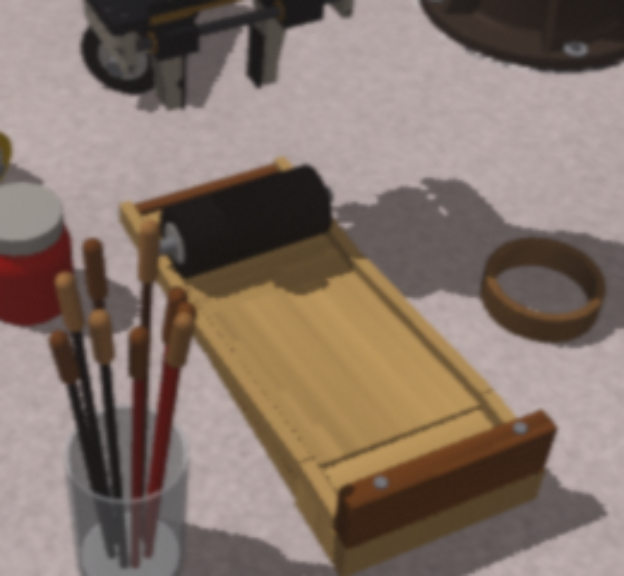

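The fingers are straight above the foot behind the roller: tips at (170,95) and (262,80), roller at (245,220). I'll lower, then push slowly.

```bash
python3 -m creep '{"linear":[[0,0,-2.5],[0,0,-2.5],[0,0,-2],[0,0,-1],[0,0,-0.7],[0,0,-0.5],[0,0,0],[0.14,0.26,0],[0.14,0.26,0],[0.14,0.26,0],[0.14,0.26,0],[0.14,0.26,0]],"rot":[[0,0,0],[0,0,0],[0,0,0],[0,0,0],[0,0,0],[0,0,0],[0,0,0],[0,0,0],[0,0,0],[0,0,0],[0,0,0],[0,0,0]],"fingers":[68,68,68,68,68,68,68,68,68,68,68,68]}'
python3 - <<'E'
from cell import arm
import cv2
c=arm.capture("scene");cv2.imwrite("pics/s2.png",cv2.resize(c["frame"][130:370,230:490],None,fx=2.4,fy=2.4))
E
```

```text
time_s: 3.45
position: [0.4527, -0.0565, 0.0467]
ee_rot: [-0.514, 0.858, -0.0, 0.0]
wrist_force: [0.7, 0.1, -0.6]
finger_gap: 0.0592
grip_force: 0.0
```

View pics/s2.png

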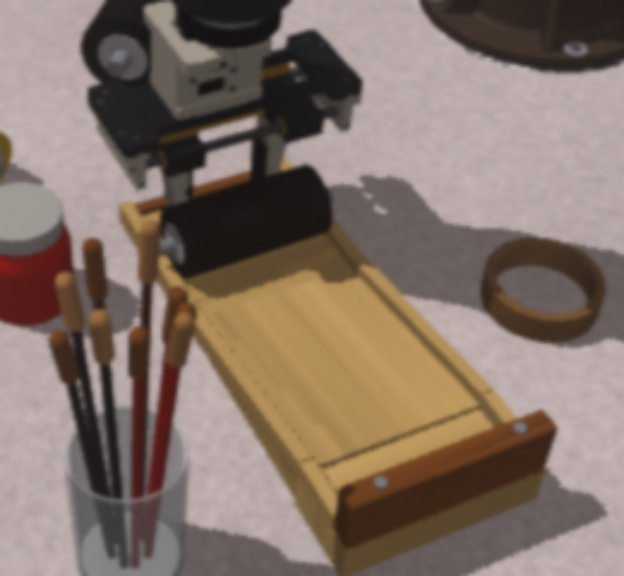

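The fingers are right behind the roller, tips at (178,195) and (265,170), with the tub and jar clear. Now pushing at 3 cm/s.

```bash
python3 -m creep '{"linear":[[0.14,0.26,0],[0.14,0.26,0],[0.14,0.26,0],[0.14,0.26,0],[0.14,0.26,0],[0.14,0.26,0],[0.14,0.26,0],[0.14,0.26,0],[0.14,0.26,0],[0.14,0.26,0],[0.14,0.26,0],[0.14,0.26,0]],"rot":[[0,0,0],[0,0,0],[0,0,0],[0,0,0],[0,0,0],[0,0,0],[0,0,0],[0,0,0],[0,0,0],[0,0,0],[0,0,0],[0,0,0]],"fingers":[68,68,68,68,68,68,68,68,68,68,68,68]}'
python3 -m creep '{"linear":[[0.14,0.26,0],[0.14,0.26,0],[0.14,0.26,0],[0.14,0.26,0],[0.14,0.26,0],[0.14,0.26,0],[0.14,0.26,0],[0.14,0.26,0.02],[0.14,0.26,0.04],[0.14,0.26,0.04],[0.14,0.26,0.04],[0.14,0.26,0.04]],"rot":[[0,0,0],[0,0,0],[0,0,0],[0,0,0],[0,0,0],[0,0,0],[0,0,0],[0,0,0],[0,0,0],[0,0,0],[0,0,0],[0,0,0]],"fingers":[68,68,68,68,68,68,68,68,68,68,68,68]}'
python3 -m creep '{"linear":[[0.14,0.26,0.04],[0.14,0.26,0.04],[0.14,0.26,0.04],[0.14,0.26,0.04],[0.14,0.26,0.04],[0.14,0.26,0.04]],"rot":[[0,0,0],[0,0,0],[0,0,0],[0,0,0],[0,0,0],[0,0,0]],"fingers":[68,68,68,68,68,68]}'
python3 - <<'E'
from cell import arm
import cv2,numpy as np
s=arm.sense();u=np.array([.4726,.8813]);n=np.array([-u[1],u[0]]);d=s["position"][:2]-np.array([.5229,.0755]);print("ramp",d@u,d@n,s["position"][2],s["wrist_force"])
c=arm.capture("scene");cv2.imwrite("pics/s3.png",cv2.resize(c["frame"][130:370,230:490],None,fx=2.4,fy=2.4))
E
```

```text
time_s: 4.7
position: [0.4694, -0.0254, 0.0466]
ee_rot: [-0.514, 0.858, -0.0, -0.0]
wrist_force: [-0.6, -0.2, 0.2]
finger_gap: 0.0596
grip_force: 0.1
time_s: 5.9
position: [0.4861, 0.0057, 0.0484]
ee_rot: [-0.514, 0.858, -0.0, -0.0]
wrist_force: [-0.8, -1.1, 1.0]
finger_gap: 0.0598
grip_force: 0.8
time_s: 6.5
position: [0.4947, 0.0214, 0.0508]
ee_rot: [-0.514, 0.858, -0.0, 0.0]
wrist_force: [-0.4, -0.7, 0.7]
finger_gap: 0.0597
grip_force: 0.8
ramp -0.061020895011087324 -0.000667110236747356 0.05080433665366042 [-0.44880678 -0.69586053  0.69591491]
```

View pics/s3.png

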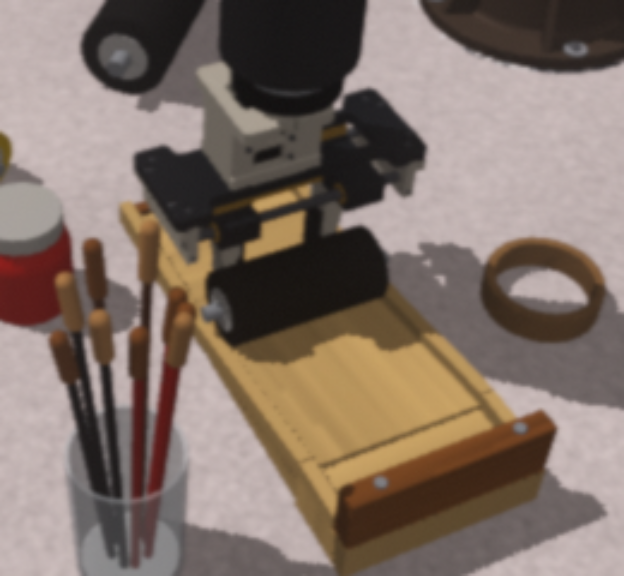

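The roller is square on the lower slope at (300,290), with the fingers in contact behind it at (230,250) and (320,225). I'll carry on at the same pace.

```bash
for i in 1; do :; done
python3 -m creep '{"linear":[[0.14,0.26,0.04],[0.14,0.26,0.04],[0.14,0.26,0.04],[0.14,0.26,0.04],[0.14,0.26,0.04],[0.14,0.26,0.04],[0.14,0.26,0.04],[0.14,0.26,0.04],[0.14,0.26,0.04],[0.14,0.26,0.04],[0.14,0.26,0.04],[0.14,0.26,0.04]],"rot":[[0,0,0],[0,0,0],[0,0,0],[0,0,0],[0,0,0],[0,0,0],[0,0,0],[0,0,0],[0,0,0],[0,0,0],[0,0,0],[0,0,0]],"fingers":[68,68,68,68,68,68,68,68,68,68,68,68]}'
python3 -m creep '{"linear":[[0.14,0.26,0.04],[0.14,0.26,0.04],[0.14,0.26,0.04],[0.14,0.26,0.04],[0.14,0.26,0.04],[0.14,0.26,0.04],[0.14,0.26,0.04],[0.14,0.26,0.04],[0.14,0.26,0.04],[0.14,0.26,0.04],[0.14,0.26,0.04],[0.14,0.26,0.04]],"rot":[[0,0,0],[0,0,0],[0,0,0],[0,0,0],[0,0,0],[0,0,0],[0,0,0],[0,0,0],[0,0,0],[0,0,0],[0,0,0],[0,0,0]],"fingers":[68,68,68,68,68,68,68,68,68,68,68,68]}'
python3 -m creep '{"linear":[[0.14,0.26,0.04],[0.14,0.26,0.04],[0.14,0.26,0.04],[0.14,0.26,0.04],[0.14,0.26,0.04],[0.14,0.26,0.04],[0.14,0.26,0.04],[0.14,0.26,0.04],[0.14,0.26,0.04],[0.14,0.26,0.04],[0.14,0.26,0.04],[0.14,0.26,0.04]],"rot":[[0,0,0],[0,0,0],[0,0,0],[0,0,0],[0,0,0],[0,0,0],[0,0,0],[0,0,0],[0,0,0],[0,0,0],[0,0,0],[0,0,0]],"fingers":[68,68,68,68,68,68,68,68,68,68,68,68]}'
python3 - <<'E'
from cell import arm
import cv2,numpy as np
s=arm.sense();u=np.array([.4726,.8813]);n=np.array([-u[1],u[0]]);d=s["position"][:2]-np.array([.5229,.0755]);print("ramp",d@u,d@n,s["position"][2],s["wrist_force"])
c=arm.capture("scene");cv2.imwrite("pics/s4.png",cv2.resize(c["frame"][130:370,230:490],None,fx=2.4,fy=2.4))
E
```

```text
time_s: 7.75
position: [0.5114, 0.0526, 0.0556]
ee_rot: [-0.514, 0.858, 0.0, -0.0]
wrist_force: [-1.2, -1.3, -0.5]
finger_gap: 0.0596
grip_force: 0.8
time_s: 8.95
position: [0.5282, 0.0838, 0.0604]
ee_rot: [-0.514, 0.858, 0.0, -0.0]
wrist_force: [-1.6, -0.4, 0.9]
finger_gap: 0.0598
grip_force: 0.8
time_s: 10.15
position: [0.545, 0.115, 0.0652]
ee_rot: [-0.514, 0.858, 0.0, -0.0]
wrist_force: [-1.3, -1.1, 1.3]
finger_gap: 0.0595
grip_force: 0.8
ramp 0.045258462375577034 -0.0008089194246908286 0.06518355834374007 [-1.25856176 -1.08746517  1.26659676]
```

View pics/s4.png

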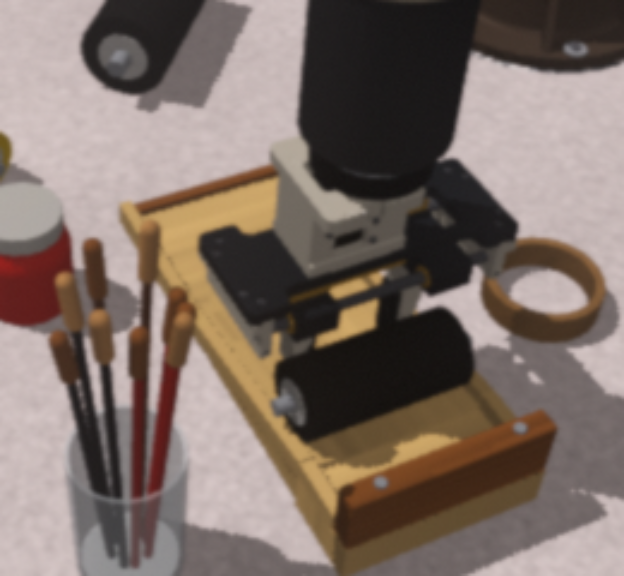

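The roller is square near the upper slope at (375,370), the fingers are in contact, and the jar is clear. Now over the crest, slower at the end.

```bash
python3 -m creep '{"linear":[[0.14,0.26,0.04],[0.14,0.26,0.04],[0.14,0.26,0.04],[0.14,0.26,0.04],[0.14,0.26,0.04],[0.14,0.26,0.04],[0.14,0.26,0.04],[0.14,0.26,0.04],[0.14,0.26,0.04],[0.14,0.26,0.04],[0.1,0.18,0.02],[0.1,0.18,0.02]],"rot":[[0,0,0],[0,0,0],[0,0,0],[0,0,0],[0,0,0],[0,0,0],[0,0,0],[0,0,0],[0,0,0],[0,0,0],[0,0,0],[0,0,0]],"fingers":[68,68,68,68,68,68,68,68,68,68,68,68]}'
python3 -m creep '{"linear":[[0.1,0.18,0],[0.1,0.18,0],[0.1,0.18,0],[0.1,0.18,0],[0.1,0.18,0],[0.1,0.18,0],[0,0,0],[0,0,0],[0,0,0]],"rot":[[0,0,0],[0,0,0],[0,0,0],[0,0,0],[0,0,0],[0,0,0],[0,0,0],[0,0,0],[0,0,0]],"fingers":[68,68,68,68,68,68,68,68,68]}'
python3 - <<'E'
from cell import arm
import cv2,numpy as np
s=arm.sense();u=np.array([.4726,.8813]);n=np.array([-u[1],u[0]]);d=s["position"][:2]-np.array([.5229,.0755]);print("ramp",d@u,d@n,s["position"][2],s["wrist_force"])
c=arm.capture("scene");cv2.imwrite("pics/s5.png",cv2.resize(c["frame"][130:370,230:490],None,fx=2.4,fy=2.4))
E
```

```text
time_s: 11.4
position: [0.561, 0.1446, 0.0696]
ee_rot: [-0.514, 0.858, 0.0, 0.0]
wrist_force: [-0.5, -1.3, 0.5]
finger_gap: 0.0595
grip_force: 0.6
time_s: 12.3
position: [0.5668, 0.1551, 0.0695]
ee_rot: [-0.514, 0.858, 0.0, -0.0]
wrist_force: [0.1, -0.0, 0.1]
finger_gap: 0.0597
grip_force: 0.0
ramp 0.09094606057077004 -0.001082250092595682 0.06951720910391881 [ 0.09508362 -0.03177141  0.06960801]
```

View pics/s5.png

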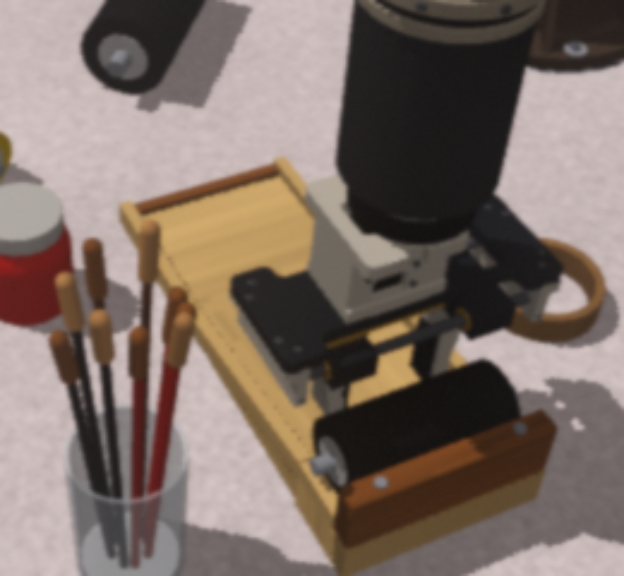

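The force has dropped to zero and the roller sits against the stop at (420,420). I'll back the fingers off down the slope, raise them and check.

```bash
python3 -m creep '{"linear":[[-0.1,-0.18,0],[-0.3,-0.5,0],[-0.5,-0.9,0],[-0.5,-0.9,0],[-0.5,-0.9,0.5],[-0.5,-0.9,1],[0,0,2],[0,0,2.5],[0,0,2.5],[0,0,2],[0,0,1],[0,0,0]],"rot":[[0,0,0],[0,0,0],[0,0,0],[0,0,0],[0,0,0],[0,0,0],[0,0,0],[0,0,0],[0,0,0],[0,0,0],[0,0,0],[0,0,0]],"fingers":[68,68,68,68,68,68,68,68,68,68,68,68]}'
python3 - <<'E'
from cell import arm
import cv2,numpy as np
from h import pt
c=arm.capture("scene");cv2.imwrite("pics/s6.png",cv2.resize(c["frame"][130:370,230:490],None,fx=2.4,fy=2.4))
E
```

```text
time_s: 13.55
position: [0.5435, 0.1124, 0.1865]
ee_rot: [-0.514, 0.858, -0.0, 0.002]
wrist_force: [0.1, -0.9, 0.4]
finger_gap: 0.0596
grip_force: 0.0
```

View pics/s6.png

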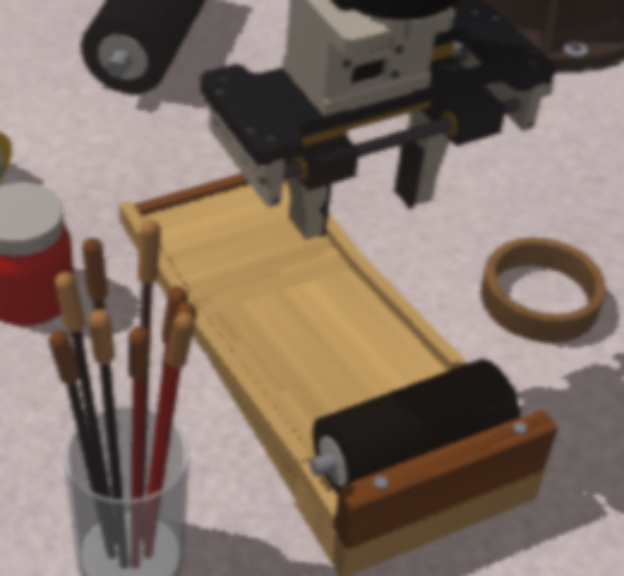

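The roller rests unmoved in the seat against the stop at (420,420). The gripper is clear, and the jar, tub and tape are where they were. Handing in.

```bash
python3 -c "
from cell import arm
print(arm.sign_off())"
```

```text
the job is handed in; nothing more can be done
None
```

The roller was pushed up the ramp at about 3 cm/s and now rests in the top seat against the stop; the jar, tub and tape are untouched, and the job is handed in (no verdict was returned).

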